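Clear the pulley face, then fit and hold the keyed shaft

ROBOT

A 7-joint arm with a two-finger parallel gripper is mounted at the origin on the work surface. World frame = base frame: x ahead of the robot, y to its left, z up, the work surface at z = 0. Lengths are in mm, angles in rad, forces in N, time in s.
With the tool pointing down it reaches from about 400 to 750 mm from the base axis. Payload 19.5 kg.
Tool frame: the origin (TCP) lies at the very end of the fingers, on their centre line; the grasp point (between the pads) lies 19 mm behind it; z points along the fingers, y is the line along which they close (so a half turn about z gives the same grasp; the last joint's range is limited). The gripper opens to 85 mm and grips with 20 to 120 N. Pads are 22 mm wide; open, the fingers measure 114 mm over their backs; the gripper's body (76 mm by 85 mm) begins 54 mm behind the grasp point. The pads swing forward as they close: fully open they stand 13 mm farther back than shut.
Start: joints at [-0.042, 0.707, -0.028, 1.485, 0.022, 0.951, -0.075], TCP at [574.974, 0.003, 231.268] pointing down, gripper open.
Joint ranges: [-2.71, 2.71], [-0.32, 2.16], [-1.57, 1.52], [0, 2.45], [-1.46, 4.6], [0, 2.02], [-2.83, 2.83]. Speed limits (rad/s): [1.89, 1.89, 2.57, 2.57, 3.01, 3.01, 3.01].

INTERFACE

Orientations are given as a unit quaternion [w, x, y, z].
In Python, from plant import bot, cam, monitor gives the robot as it stands (bot), with the cameras (cam) and the readings (monitor).
- The arm moves only by the tool advance, called by a JSON object that holds its "api" and its "payload". Schema: {"type":"object","properties":{"moves":{"type":"object","properties":{"sx":{"type":"array","items":{"type":"number"},"minItems":1,"maxItems":8},"sy":{"type":"array","items":{"type":"number"},"minItems":1,"maxItems":8},"sz":{"type":"array","items":{"type":"number"},"minItems":1,"maxItems":8},"rz":{"type":"array","items":{"type":"number"},"minItems":1,"maxItems":8},"finger_gap":{"type":"array","items":{"type":"number"},"minItems":1,"maxItems":8}},"additionalProperties":false,"required":["sx","sy","sz","rz","finger_gap"]},"clamp_n":{"type":"number"},"only":{"type":"string"},"quiet":{"type":"boolean"},"lines":{"type":"string"}},"required":["moves"],"additionalProperties":false}. moves is an object with one list for each field, all of the same length, 1 to 8, a row being the entries at one place: sx, sy, sz (the shift in shares of the most that a row can go, 1 being 62.5 mm), rz (a turn about the tool's z in a scale on which 1.0 is pi rad), finger_gap (the finger opening in mm); each row shifts and turns the commanded pose from where the row before left it, along the tool's axes as they then stand; what a row does not reach is not made up. A row lasts 1/8 s, in which the tool goes at most 62.5 mm and 0.188 rad, less where a joint would pass 70% of its speed; a pose out of reach is approached as far as the arm can. The fingers move at their own pace and stop on an object; clamp_n is the grip in N (left out, the last holds). Time passes only in rows, so rows that do not move let the fingers close. The tool returns the time, the measured TCP pose, the force, the opening and the grip force at its end. only (a regular expression) keeps the lines of the reply that match it, lines (a string "A,B") keeps lines A to B, and quiet returns only ok. A shift or turn number past 1, either way, is cut back to 1. Input that does not fit is refused with a message, and nothing moves.
- monitor.get_obs(): the state, without advancing time (a new reading comes with each control period).
- cam.camera(name): name is "scene" or "side" or "wrist"; returns a dict with "frame" (420x560x3 uint8, blue, green, red), "depth" (420x560 float32, mm along the optical axis (not along the pixel's ray), 0 where there is no reading), "mtx" (3x3 intrinsics, pixels), "world_from_camera" (4x4, takes a point from camera to world coordinates). Camera axes: x right, y down, z forward; pixel columns grow to the right and rows downward; lengths in mm; the calibration is good to about 2 mm. A picture is of the moment at which its call begins.
- bot.hand_in(): hands the job in; it is judged then, once.
The state is a dict: "t": time; "qpos": joint angles; "qd": joint speeds; "tau": joint torques, N m; "position": TCP position; "eef_rot": TCP orientation; "force": force on the tool from outside, world axes, zero at the start; "wrist_torque": the same for the moment, N m; "gripper_width": finger opening in mm; "gripper_force": force on a finger pad.
Only numpy, scipy, OpenCV 4.12 (cv2) and the standard library are available. Lean on these libraries where they do the work, as an engineer would, in place of code of your own. Each camera call takes 0.05 s, during which the arm holds its last target. There are 200 camera calls.

TASK

Use the scraper block to wipe the three steel chips off the edge of the pulley's top, without touching them with your fingers, then stand the scraper on the table again. Take the keyed shaft from its stand, put it into the pulley's bore, turn it until the key slips into the keyway and push it fully home against the spring seat, flange down on the pulley. Finish while holding it pushed home, without letting go, and leave the other things on the bench where they are.

Things in the scene. Friction and masses are not known exactly. Their poses are not given: they have to be found in the camera images.
- fixture: grey block 90 x 90 x 20 mm fixed to the table (place and yaw vary), carrying a bare metal toothed pulley 114 mm across, flat-topped, on an upright axis through the block's centre. Origin: centre of the block's underside, on that axis; z up; the pulley's top face is at z = 75 mm. The pulley's spindle is stiff (0.8 N m): light dragging does not turn it.
- bore (a point): centre of the bore's mouth, level with the pulley's top face. Bore 30 mm across, open at the top, with one keyway 11.2 mm wide that reaches 22 mm from the axis and runs the full height. The keyway points along the fixture's +x give or take up to 0.4 rad; that angle is not reported: it must be seen or felt for.
- seat (a point): on the axis, 45 mm below the face: where the shaft's tip is when home. A spring seat fills the bore; its top starts 35 mm below the face and must be pushed down 10 mm by the shaft's tip (4 N at first, 14 N when home). It lifts the shaft again if let go.
- shaft: loose steel shaft, 0.34 to 0.5 kg, 98 mm tall, upright in the stand. Origin: centre of its lower tip, z up. Round spigot 27 mm in diameter from 0 to 45 mm, tip chamfered 4 mm; round flange 52 mm across from 45 to 53 mm; square head 18 x 18 mm (sides along x and y) from 53 to 98 mm, for gripping. Home: flange on the pulley's face, origin 30 mm above the fixture's.
- key (a point): middle of the outer face of the shaft's key: a dark bar on the spigot's +x side, 8 mm wide, from 12 to 40 mm above the tip, lower end rounded (4 mm radius), reaching 19 mm from the axis. It meets the pulley's face when the tip is 12 mm deep and blocks there until it is over the keyway (play about 0.09 rad either way).
- stand: black block 80 x 80 x 15 mm fixed to the table with a 30 mm round hole 10 mm deep (floor 5 mm above the table) in which the shaft stands. Origin: centre of its underside. It and the scraper swap sides.
- scraper: loose scraper block, 0.12 kg: a grey bar 20 (x) x 80 (y) x 20 (z) mm with a wooden grip 22 (x) x 36 (y) mm on top, from 20 to 62 mm above the origin. It stands on its bar. Origin: centre of the bar's underside. Wipes with either long face (+x or -x); a half turn makes no difference.
- chip1: one of three dark steel chips, a lump about 15 x 12 x 8 mm, 10 g. They start lying loose on the pulley's flat top face, on the fixture's +x half: centres 30 to 40 mm from the axis along fixture +x and at most 24 mm to either side of it. Origin: centre of its underside.
- chip2: one of three dark steel chips, a lump about 15 x 12 x 8 mm, 10 g. They start lying loose on the pulley's flat top face, on the fixture's +x half: centres 30 to 40 mm from the axis along fixture +x and at most 24 mm to either side of it. Origin: centre of its underside.
- chip3: one of three dark steel chips, a lump about 15 x 12 x 8 mm, 10 g. They start lying loose on the pulley's flat top face, on the fixture's +x half: centres 30 to 40 mm from the axis along fixture +x and at most 24 mm to either side of it. Origin: centre of its underside.
- bearing: bystander: steel bearing ring, 52 mm across, 15 mm high, lying flat. Origin: centre of its underside.
- threadlocker: bystander: small white bottle, 34 mm across, 70 mm high. Origin: centre of its underside.
- phone: bystander: closed dark red phone, 95 x 50 x 16 mm. Origin: centre of its underside.
- wrench: bystander: steel wrench 160 mm long, lying flat along its x.
- scanner: bystander: white hand scanner, about 170 x 66 x 32 mm, lying flat along its x.

How it is judged (in metres and radians):
On the way, in this order (a step that is already met when the one before it is completed fails the run):
1. all three chips are off the pulley while the scraper is held in the gripper (height (world z) of each of chip1, chip2, chip3 below 0.045 m and horizontal distance between each of chip1, chip2, chip3 and fixture above 0.04 m and contact force between the fingers and scraper above 1 N), for 0.1 s.
2. the scraper stands on the table again, released (height (world z) of scraper below 0.008 m and angle between scraper's own z axis and vertical below 0.15 rad and contact force between the fingers and scraper below 0.1 N and linear speed of scraper below 0.03 m/s and horizontal distance between scraper and fixture above 0.05 m), for 0.2 s.
At the end, for the whole second after the job is handed in: Shaft home (flange within 2.5 mm of the face, axis within 4 mm, tilt under 4.5 deg), still, gripped and pressing with over 5 N; all chips off the pulley and not in it; the scraper upright (within 8 deg) on the table, off the fixture, released (all of step 2 and z of shaft in the frame of fixture between 0.026 and 0.0325 m and horizontal distance between shaft and fixture below 0.004 m and angle between shaft's own z axis and vertical below 0.08 rad and linear speed of shaft below 0.02 m/s and contact force between the fingers and shaft above 2 N and contact force between shaft and fixture above 5 N and height (world z) of each of chip1, chip2, chip3 below 0.045 m and horizontal distance between each of chip1, chip2, chip3 and fixture above 0.04 m); the arm keeps its last pose, push and grip.
It fails at once if the fingers push on a chip (contact force between the fingers and chip1 above 1 N or contact force between the fingers and chip2 above 1 N or contact force between the fingers and chip3 above 1 N).
It fails at once if a bystander is moved by more than 40 mm (distance of any of bearing, threadlocker, phone, wrench, scanner from where it was at the start of the episode above 0.04 m).
It also fails if it takes over 72 s, if anything falls off the work surface, if the arm or the gripper's body presses on something with over 40 N, if the wrist force passes 120 N, or if a joint passes its speed limit or range.

## Working session

There is one attempt and no reset: what is moved stays moved. The work goes in short steps, Python scripts to look and compute and a tool call to move; the robot and the scene stay as the last step left them, time stands still between calls to the robot, and variables do not carry over. Pictures are saved under pics/ and viewed, at most 13 in all, crops included, and the job is handed in when it is done.

```bash
ls; mkdir -p pics
```

Create h.py:
```python
import numpy as np, cv2
from plant import bot, cam, monitor
def pts(c):
    d=c["depth"];K=c["mtx"];T=np.array(c["world_from_camera"])
    v,u=np.mgrid[:d.shape[0],:d.shape[1]]
    P=np.stack([(u-K[0][2])/K[0][0]*d,(v-K[1][2])/K[1][1]*d,d],-1)
    W=P@T[:3,:3].T+T[:3,3]; W[d<=0]=np.nan
    return W
```

Run:
```python
from h import *
o=monitor.get_obs();print(o["position"],o["eef_rot"],o["force"],o["gripper_width"],o["t"])
for n in ("scene","side","wrist"):
    c=cam.camera(n);cv2.imwrite(f"pics/{n}0.png",c["frame"]);np.savez(f"{n}0.npz",**c)
    print(n,np.round(c["mtx"],1).tolist(),np.round(c["world_from_camera"],3).tolist())
```

```text
pics
plant.py
[5.74752415e+02 9.83104708e-03 2.30837861e+02] [-3.60813486e-04  7.07094379e-01  7.07118982e-01 -3.93566057e-04] [ 0.60924523  0.180608   -0.43218326] 85.29219828136745 0.0
scene [[540.5, 0.0, 283.7], [0.0, 540.5, 211.1], [0.0, 0.0, 1.0]] [[-0.157, 0.714, -0.682, 1227.003], [0.988, 0.12, -0.102, 90.846], [0.009, -0.69, -0.724, 792.9], [0.0, 0.0, 0.0, 1.0]]
side [[533.9, 0.0, 273.1], [0.0, 533.9, 209.8], [0.0, 0.0, 1.0]] [[-0.992, -0.096, 0.079, 444.244], [-0.125, 0.75, -0.65, 764.237], [0.003, -0.654, -0.756, 1002.855], [0.0, 0.0, 0.0, 1.0]]
wrist [[300.5, 0.0, 281.4], [0.0, 300.5, 206.9], [0.0, 0.0, 1.0]] [[1.0, 0.002, -0.0, 574.383], [0.002, -0.948, -0.317, 81.205], [-0.001, 0.317, -0.948, 372.874], [0.0, 0.0, 0.0, 1.0]]
```

```bash
python3 -c "
import cv2,numpy as np
a=[cv2.imread(f'pics/{n}0.png') for n in ('scene','side')]
cv2.imwrite('pics/m0.png',cv2.resize(a[0],(800,600)));cv2.imwrite('pics/m1.png',cv2.resize(a[1],(800,600)))"
```

```text
(no output)
```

View pics/m0.png

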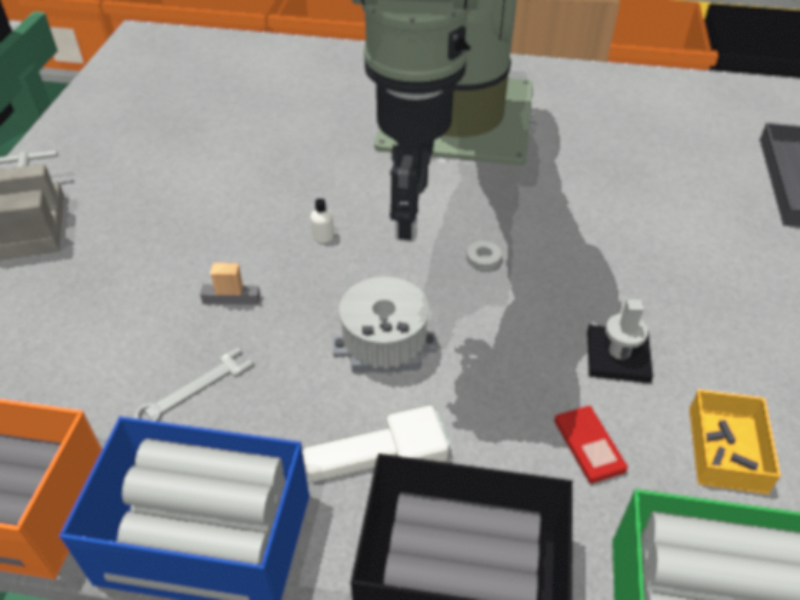

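View pics/m1.png

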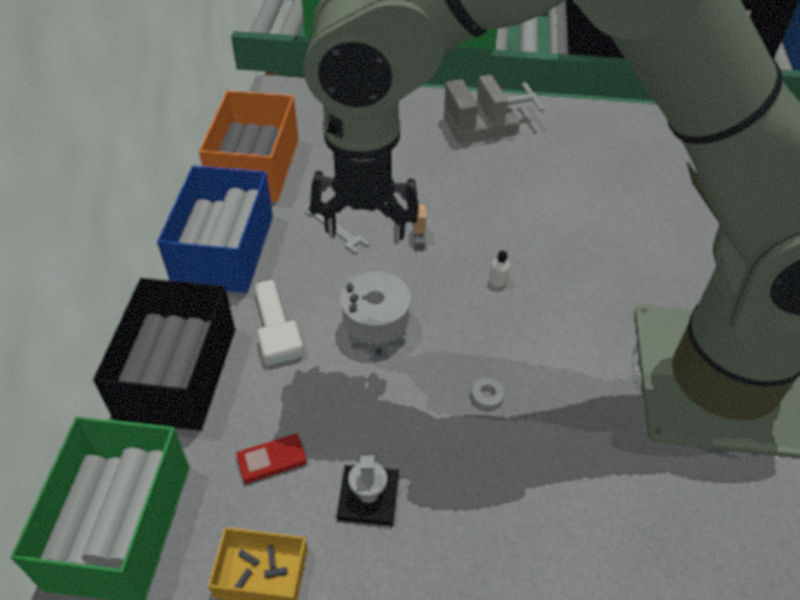

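View pics/wrist0.png

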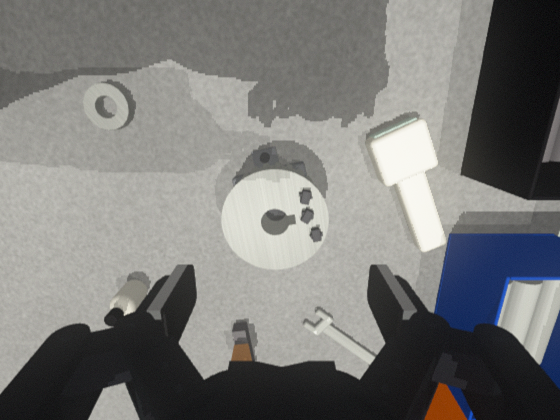

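The scene and side views show the pulley with its chips at scene px (385,325), the scraper at (230,285), the shaft in its stand at (625,340), and the scanner about 100 mm beyond the pulley. In the wrist view the pulley is at (275,220), its keyway points to image right (world +x), and the chips are at (305,195), (307,215) and (316,233).

Run:
```python
from h import *
D={n:dict(np.load(f"{n}0.npz")) for n in("scene","side","wrist")}
W={n:pts(D[n]) for n in D}
def blob(n,zr,xr,yr):
    w=W[n];m=(w[...,2]>zr[0])&(w[...,2]<zr[1])&(w[...,0]>xr[0])&(w[...,0]<xr[1])&(w[...,1]>yr[0])&(w[...,1]<yr[1])
    return w[m],m
def rect(p):
    r=cv2.minAreaRect(p[:,:2].astype(np.float32));return [np.round(x,1) for x in r], len(p), np.round(np.nanmedian(p[:,2]),1)
for n in W:
    # pixel->world for key things
    print(n)
    p,m=blob(n,(68,82),(450,750),(-120,120))
    if len(p)>50: print(" pulley top circle",[np.round(x,1) for x in cv2.minEnclosingCircle(p[:,:2].astype(np.float32))],np.median(p,0).round(1),len(p))
    p,m=blob(n,(79.,90),(450,750),(-120,120))
    if len(p)>3:
        k,l=cv2.connectedComponents(m.astype(np.uint8))
        for i in range(1,k):
            q=W[n][l==i]
            if len(q)>8: print("  chip?",q.mean(0).round(1),len(q))
# scraper/shaft pixels
q={"scene":[(228,270),(230,295),(632,305),(622,330)],"side":[(420,212),(420,240),(366,462),(368,482)]}
for n in q:
    for u,v in q[n]:
        print(n,(u,v),W[n][int(v*.7),int(u*.7)].round(1))
```

```text
scene
 pulley top circle [array([567.8, -35.9]), np.float64(59.0)] [568.2 -36.5  75.7] 2126
  chip? [602.  -27.5  82.8] 44
  chip? [599.8  -6.9  82.6] 45
  chip? [612.4 -48.3  82.7] 43
side
 pulley top circle [array([565.6, -36.1]), np.float64(59.2)] [562.9 -33.2  75.9] 1368
  chip? [609.3 -46.4  83.4] 26
  chip? [599.6 -26.2  83.2] 24
  chip? [596.8  -3.7  83.6] 28
wrist
 pulley top circle [array([567., -35.]), np.float64(57.2)] [565.1 -30.9  74.5] 7670
  chip? [598.2  -5.   81.9] 139
  chip? [600.6 -25.4  82. ] 136
  chip? [610.6 -46.6  82.1] 128
scene (228, 270) [ 520.4 -259.2   62.6]
scene (230, 295) [ 528.2 -259.    23.3]
scene (632, 305) [535.3 269.9 103.2]
scene (622, 330) [543.  265.3  65.7]
side (420, 212) [ 515.3 -259.1   63.9]
side (420, 240) [ 511.2 -233.4   17.2]
side (366, 462) [535.3 274.5 102.3]
side (368, 482) [533.2 281.4  60.4]
```

Run:
```python
from h import *
D={n:dict(np.load(f"{n}0.npz")) for n in("scene","side","wrist")}
W={n:pts(D[n]) for n in D}
def rect(n,zr,xr,yr):
    w=W[n];m=(w[...,2]>zr[0])&(w[...,2]<zr[1])&(w[...,0]>xr[0])&(w[...,0]<xr[1])&(w[...,1]>yr[0])&(w[...,1]<yr[1])
    p=w[m]
    if len(p)<6: return None
    r=cv2.minAreaRect(p[:,:2].astype(np.float32));return np.round(r[0],1).tolist(),np.round(r[1],1).tolist(),round(r[2],1),len(p),p.mean(0).round(1).tolist(), (p.max(0)-p.min(0)).round(1).tolist()
for n in W:
    print(n)
    for nm,a in dict(grip=((58,68),(470,570),(-320,-200)),bar=((14,26),(470,570),(-320,-200)),allscr=((6,70),(470,570),(-320,-200)),head=((96,108),(490,590),(220,330)),flange=((53,63),(480,600),(210,340)),stand=((10,20),(470,610),(200,350)),
      block=((15,25),(480,650),(-130,60)),scanner=((10,50),(600,760),(-180,80)),bottle=((10,80),(380,500),(-180,-60)),wrench=((4,14),(560,720),(-330,-150)),ring=((5,25),(380,500),(20,130))).items(): print(" ",nm,rect(n,*a))
# keyway direction in wrist
c=D["wrist"];w=W["wrist"]
K=c["mtx"];T=c["world_from_camera"]
# image plane rectified at z=75
g=np.array([[x,y,75,1] for x in(535,600) for y in (-70,-5)],float)
g=np.array([[535,-5,75,1],[600,-5,75,1],[600,-70,75,1],[535,-70,75,1]],float)
p=(np.linalg.inv(T)@g.T)[:3];p=(K@p);p=(p[:2]/p[2]).T.astype(np.float32)
H=cv2.getPerspectiveTransform(p,np.float32([[0,0],[520,0],[520,520],[0,520]]))
im=cv2.warpPerspective(c["frame"],H,(520,520),flags=cv2.INTER_CUBIC);cv2.imwrite("pics/top0.png",im)
```

```text
scene
  grip ([519.1, -264.5], [23.9, 37.2], 3.8, 171, [520.4, -264.3, 62.2], [25.0, 38.3, 8.1])
  bar ([519.4, -264.3], [23.5, 79.6], 9.7, 269, [522.2, -261.4, 20.1], [31.8, 81.2, 11.9])
  allscr ([519.4, -264.2], [26.9, 79.7], 7.3, 799, [523.7, -261.8, 34.3], [32.6, 81.2, 60.0])
  head ([536.0, 273.0], [18.4, 19.5], 10.1, 107, [537.2, 272.7, 102.2], [20.1, 20.4, 10.2])
  flange ([536.8, 272.6], [50.5, 48.4], 72.3, 374, [541.6, 271.3, 58.3], [52.7, 50.6, 9.8])
  stand ([534.5, 272.9], [85.1, 81.1], 0.7, 1072, [546.2, 269.9, 15.4], [85.2, 81.5, 9.9])
  block ([591.3, -29.5], [59.1, 128.9], 13.0, 173, [603.4, -28.9, 20.0], [73.0, 126.7, 9.7])
  scanner ([680.1, -14.6], [159.2, 166.6], 0.9, 2640, [702.7, -2.7, 29.5], [160.0, 166.1, 39.9])
  bottle ([382.8, -166.6], [5.4, 23.2], 0.7, 101, [382.1, -166.9, 29.3], [5.5, 23.2, 41.8])
  wrench ([639.4, -240.7], [154.2, 179.1], 3.9, 781, [664.1, -252.2, 7.5], [157.8, 177.2, 8.5])
  ring ([431.3, 64.3], [48.6, 121.8], 73.0, 187, [393.4, 79.9, 13.3], [115.1, 69.7, 13.9])
side
  grip ([511.7, -264.1], [13.0, 40.5], 5.4, 55, [510.9, -261.9, 62.2]
[... 945 characters left out ...]
st
  grip None
  bar ([517.0, -253.3], [20.7, 61.0], 9.9, 292, [515.7, -238.2, 19.8], [27.7, 59.9, 11.9])
  allscr ([517.0, -256.2], [21.9, 67.4], 7.7, 649, [517.0, -241.8, 25.7], [28.5, 66.2, 47.1])
  head None
  flange None
  stand None
  block ([563.4, -5.2], [86.5, 55.0], 30.0, 194, [569.0, 8.1, 19.7], [100.6, 62.2, 9.9])
  scanner ([697.0, -31.2], [148.0, 165.9], 23.2, 5293, [720.1, 8.6, 27.6], [159.8, 165.9, 38.7])
  bottle ([381.7, -165.6], [3.4, 17.1], 0.1, 166, [381.6, -164.7, 28.6], [3.4, 17.1, 35.5])
  wrench ([667.1, -251.9], [37.4, 131.9], 50.5, 945, [659.9, -245.1, 6.8], [113.0, 103.5, 5.3])
  ring ([390.5, 81.2], [20.6, 49.2], 0.2, 697, [390.9, 81.6, 13.1], [20.7, 49.2, 11.4])
```

View pics/top0.png

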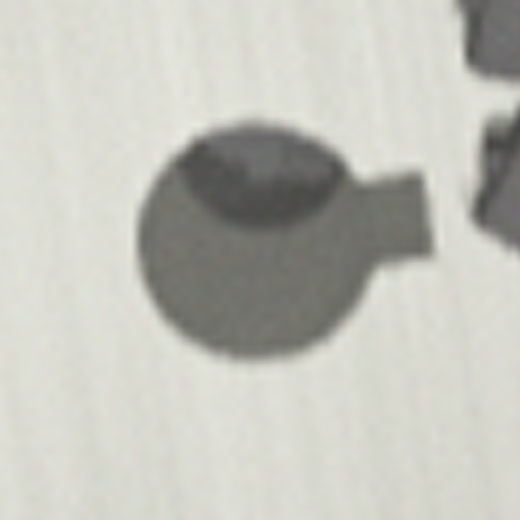

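The rectified top view puts the bore centre at px (257,241), i.e. world (567,-35), and the keyway end at (427,213), an angle of about 0.165 rad. The chips are just right of it. The scraper is at (518,-264) with yaw about 0.166, and the fixture's yaw is about 0.235.

The manual's scale: shifts go in shares of 62.5 mm and turns go in shares of pi rad. Converting my numbers, -53 mm is -0.848, -11.4 mm is -0.1824, -0.166 rad / 3.1416 = -0.0528.

{"api": "advance", "payload": {"moves": {"sx":[-0.848, -0.848, -0.848, -0.848, -0.832, 0, 0], "sy":[-0.1824, -0.1824, -0.1824, -0.1824, -0.1824, 0, 0], "sz":[0.352, 0.352, 0.352, 0.352, 0.352, 0, 0], "rz":[0, 0, 0, 0, 0, -0.0528, 0], "finger_gap":[85, 85, 85, 85, 85, 85, 85]}, "clamp_n": 60}}

```text
t: 1.02
position: [517.8, -264.1, 121.0]
eef_rot: [-0.0, 0.647, 0.763, 0.0]
force: [1.3, 0.3, 0.6]
gripper_width: 85.0
gripper_force: 0.0
```

Run:
```python
from h import *
c=cam.camera("wrist");W=pts(c);cv2.imwrite("pics/w1.png",c["frame"])
for zr in((56,70),(14,26)):
    m=(W[...,2]>zr[0])&(W[...,2]<zr[1])&(abs(W[...,0]-518)<45)&(abs(W[...,1]+264)<60)
    p=W[m];print(len(p),cv2.minAreaRect(p[:,:2].astype(np.float32)),p.mean(0))
```

```text
1423 ((517.2070922851562, -263.5703430175781), (21.890380859375, 36.46932601928711), 7.174374103546143) [ 516.9568627  -262.23297272   61.21092067]
747 ((516.7801513671875, -263.8990478515625), (20.568199157714844, 80.33767700195312), 7.724935531616211) [ 513.82510564 -239.50227344   19.43544438]
```

View pics/w1.png

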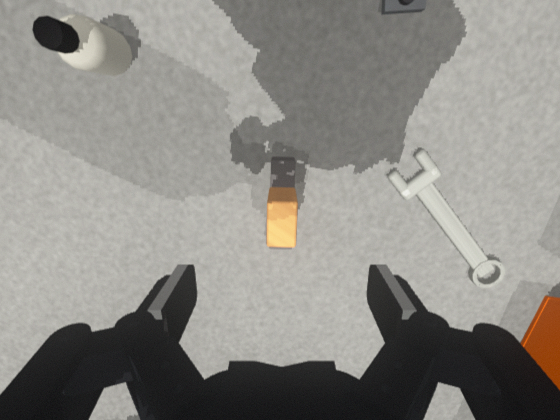

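The wooden grip is at px (282,215), centred between the open fingers. Its yaw is about 0.13 rad, so I'll trim slightly and descend.

Converted, 48 mm is 0.768, 47 mm is 0.752, 0.033 rad / 3.1416 = 0.0105.

{"api": "advance", "payload": {"moves": {"sx":[0.0064, 0, 0, 0, 0, 0, 0, 0], "sy":[-0.0128, 0, 0, 0, 0, 0, 0, 0], "sz":[0.752, 0.768, 0, 0, 0, 0, 0, 0], "rz":[0.0105, 0, 0, 0, 0, 0, 0, 0], "finger_gap":[85, 85, 85, 15, 15, 15, 15, 15]}, "clamp_n": 60}}

```text
t: 2.08
position: [517.4, -263.9, 27.2]
eef_rot: [0.001, 0.659, 0.752, 0.0]
force: [-1.9, 0.8, 11.3]
gripper_width: 21.5
gripper_force: 59.0
```

{"api": "advance", "payload": {"moves": {"sx":[0, 0], "sy":[0, 0], "sz":[0, 0], "rz":[0, 0], "finger_gap":[15, 15]}}}

```text
t: 2.33
position: [517.4, -263.9, 27.2]
eef_rot: [0.0, 0.659, 0.752, 0.0]
force: [-1.4, 1.1, 10.9]
gripper_width: 21.1
gripper_force: 59.0
```

Converted, -55 mm is -0.88, 44.2 mm is 0.7072, -0.084 rad / 3.1416 = -0.0267.

{"api": "advance", "payload": {"moves": {"sx":[0, 0, 0.7072, 0.7072, 0.7072, 0.7072, 0.7072, 0], "sy":[0, 0, 0.272, 0.272, 0.272, 0.272, 0.272, 0], "sz":[-0.88, -0.88, 0, 0, 0, 0, 0, 0], "rz":[0, 0, -0.0064, 0, 0, 0, 0, -0.0267], "finger_gap":[15, 15, 15, 15, 15, 15, 15, 15]}}}

```text
t: 3.32
position: [568.8, -28.2, 136.5]
eef_rot: [-0.0, 0.616, 0.788, 0.001]
force: [-0.4, -1.3, -1.0]
gripper_width: 21.3
gripper_force: 59.2
```

{"api": "advance", "payload": {"moves": {"sx":[0, 0], "sy":[0, 0], "sz":[0, 0], "rz":[0, 0], "finger_gap":[15, 15]}}}

```text
t: 3.58
position: [568.3, -33.3, 136.4]
eef_rot: [0.0, 0.62, 0.785, -0.0]
force: [0.3, 0.8, -0.5]
gripper_width: 21.1
gripper_force: 59.2
```

Run:
```python
from h import *
c=cam.camera("wrist");W=pts(c);cv2.imwrite("pics/w2.png",c["frame"])
for n in("wrist","scene","side"):
    W=pts(cam.camera(n)); o=monitor.get_obs()["position"]
    m=(abs(W[...,0]-o[0])<50)&(abs(W[...,1]-o[1])<50)
    for z in ((103,150),):
        p=W[m&(W[...,2]>z[0])&(W[...,2]<z[1])];print(n,len(p),np.percentile(p[:,2],[1,5,20,50]).round(1))
    m=m&(W[...,2]>79)&(W[...,2]<90);k,l=cv2.connectedComponents(m.astype(np.uint8))
    print([W[l==i].mean(0).round(1).tolist() for i in range(1,k) if (l==i).sum()>8])
```

```text
wrist 2928 [111.1 118.9 128.  128.9]
[[597.8, -5.1, 82.0], [600.0, -25.5, 81.9], [610.1, -46.2, 81.9]]
scene 656 [110.  112.4 117.9 127.9]
[[602.5, -27.3, 82.7], [600.2, -6.7, 82.8], [612.4, -48.3, 83.2]]
side 220 [111.6 113.8 124.6 130.7]
[[609.8, -46.8, 83.3], [599.0, -25.8, 82.6], [597.0, -4.0, 82.8]]
```

View pics/w2.png

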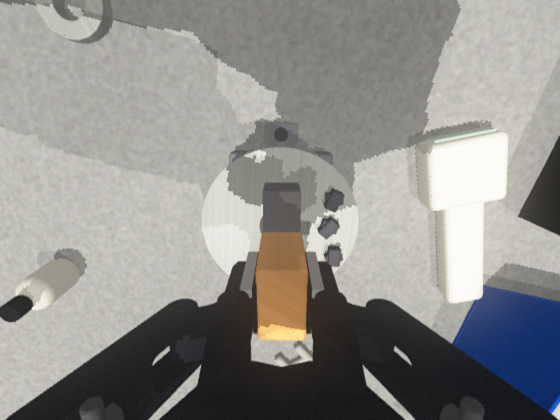

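The scraper is held, with the bar at px (282,205) over the pulley. The chips are at (333,200), (328,228) and (334,255), clear of it to the right. I'll lower it and push slowly.

Converted, 20 mm is 0.32, 11 mm is 0.176.

{"api": "advance", "payload": {"moves": {"sx":[0, 0, 0, 0, 0, 0, 0, 0], "sy":[0, 0, 0, 0.096, 0.096, 0.096, 0.08, 0.08], "sz":[0.32, 0.176, 0.04, 0, 0, 0, 0, 0], "rz":[0, 0, 0, 0, 0, 0, 0, 0], "finger_gap":[15, 15, 15, 15, 15, 15, 15, 15]}}}

```text
t: 4.78
position: [595.9, -25.9, 102.8]
eef_rot: [-0.0, 0.619, 0.786, -0.0]
force: [-0.3, -1.2, -1.1]
gripper_width: 21.2
gripper_force: 59.1
```

{"api": "advance", "payload": {"moves": {"sx":[0, 0, 0, 0, 0, 0, 0, 0], "sy":[0.08, 0.08, 0.08, 0.08, 0.08, 0.08, 0.064, 0], "sz":[0, 0, 0, 0, 0, 0, 0, 0], "rz":[0, 0, 0, 0, 0, 0, 0, 0], "finger_gap":[15, 15, 15, 15, 15, 15, 15, 15]}}}

```text
t: 5.78
position: [628.8, -17.9, 102.7]
eef_rot: [-0.0, 0.619, 0.786, -0.0]
force: [-0.3, -0.2, -1.4]
gripper_width: 21.0
gripper_force: 59.1
```

Run:
```python
from h import *
for n in("wrist","scene","side"):
    c=cam.camera(n);W=pts(c);cv2.imwrite(f"pics/{n}3.png",c["frame"])
    m=(abs(W[...,0]-600)<60)&(abs(W[...,1]+30)<60)&(W[...,2]>79)&(W[...,2]<90);k,l=cv2.connectedComponents(m.astype(np.uint8))
    print(n,[W[l==i].mean(0).round(1).tolist() for i in range(1,k) if (l==i).sum()>8])
```

```text
wrist [[619.0, 21.0, 84.6]]
scene [[638.0, -17.1, 84.6]]
side [[617.9, 19.4, 84.8]]
```

View pics/wrist3.png

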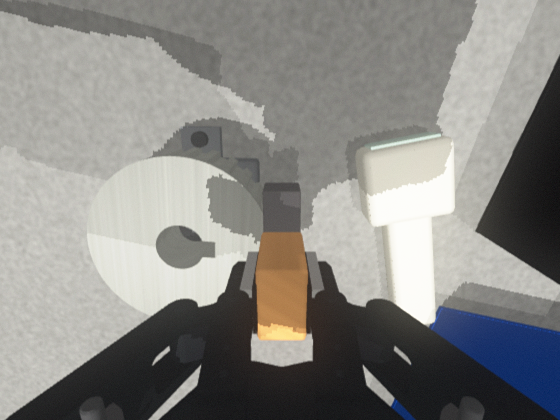

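The pulley top is clear, with the bore at px (180,245) and the keyway to its right. The bar has passed the rim. I'll lift and check where the chips went.

Converted, -42.7 mm is -0.6832, -35 mm is -0.56.

{"api": "advance", "payload": {"moves": {"sx":[0, -0.6832, -0.6832, 0], "sy":[0, -0.528, -0.528, 0], "sz":[-0.56, 0, 0, 0], "rz":[0, 0, 0, 0], "finger_gap":[15, 15, 15, 15]}}}

```text
t: 6.42
position: [582.9, -121.1, 138.1]
eef_rot: [0.0, 0.621, 0.784, -0.001]
force: [-0.4, 0.3, -1.4]
gripper_width: 21.0
gripper_force: 59.3
```

Run:
```python
from h import *
for n in("wrist","scene","side"):
    c=cam.camera(n);W=pts(c);cv2.imwrite(f"pics/{n}4.png",c["frame"])
    g=c["frame"].max(2)
    m=(W[...,0]>590)&(W[...,0]<720)&(abs(W[...,1]+20)<90)&(W[...,2]>4)&(W[...,2]<90)&(g<110)
    m&=np.hypot(W[...,0]-567,W[...,1]+35)>50
    k,l=cv2.connectedComponents(m.astype(np.uint8))
    print(n,[(W[l==i].mean(0).round(1).tolist(),int((l==i).sum())) for i in range(1,k) if (l==i).sum()>8])
f=cv2.imread("pics/scene4.png")[160:330,200:360];cv2.imwrite("pics/s4c.png",cv2.resize(f,None,fx=3,fy=3,interpolation=2))
```

```text
wrist [([646.1, -40.9, 7.0], 90)]
scene [([595.4, -86.9, 8.5], 22), ([602.5, 7.5, 13.7], 65), ([628.0, -49.3, 10.0], 157), ([628.3, -6.5, 8.0], 41)]
side [([609.2, -14.0, 45.9], 260), ([625.0, -5.9, 7.7], 30), ([675.5, 39.9, 17.8], 21)]
```

View pics/s4c.png

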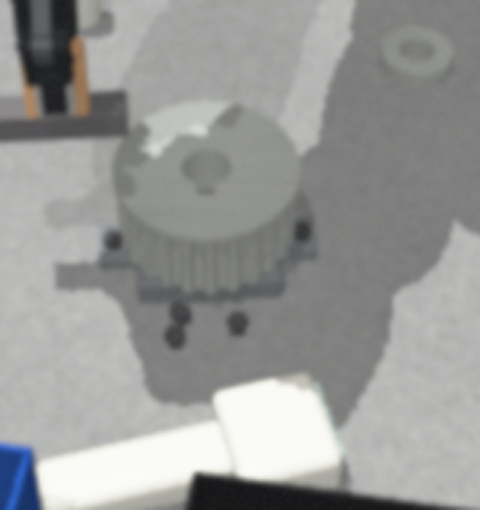

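All three chips lie on the table in front of the pulley (crop px (180,312), (176,337), (237,322)), and the pulley top is clear. I'll put the scraper back.

Converted, 50 mm is 0.8, -41.3 mm is -0.6608, 0.102 rad / 3.1416 = 0.0325.

{"api": "advance", "payload": {"moves": {"sx":[-0.6608, -0.6608, -0.6608, 0, 0, 0, 0, 0], "sy":[-0.5168, -0.5168, -0.5152, 0, 0, 0, 0, 0], "sz":[0, 0, 0, 0.48, 0.8, 0.416, 0.048, 0], "rz":[0, 0, 0, 0.0325, 0, 0, 0, 0], "finger_gap":[15, 15, 15, 15, 15, 15, 15, 15]}}}

```text
t: 7.58
position: [520.0, -258.9, 28.8]
eef_rot: [-0.0, 0.657, 0.754, 0.0]
force: [0.7, -0.4, -1.4]
gripper_width: 21.2
gripper_force: 59.8
```

Converted, 1.2 mm is 0.0192, 0.8 mm is 0.0128.

{"api": "advance", "payload": {"moves": {"sx":[0, 0, 0], "sy":[0, 0, 0], "sz":[0.0192, 0.0128, 0], "rz":[0, 0, 0], "finger_gap":[15, 15, 15]}}}

```text
t: 7.95
position: [519.7, -259.7, 27.1]
eef_rot: [0.0, 0.658, 0.753, 0.0]
force: [0.6, 0.1, 1.6]
gripper_width: 21.4
gripper_force: 60.3
```

{"api": "advance", "payload": {"moves": {"sx":[0, 0, 0, 0], "sy":[0, 0, 0, 0], "sz":[0, 0, 0, 0], "rz":[0, 0, 0, 0], "finger_gap":[60, 60, 60, 60]}}}

```text
t: 8.45
position: [519.5, -259.7, 26.8]
eef_rot: [-0.0, 0.658, 0.753, -0.0]
force: [-0.5, 0.3, 0.4]
gripper_width: 59.9
gripper_force: 0.0
```

{"api": "advance", "payload": {"moves": {"sx":[0, 0, 0, 0], "sy":[0, 0, 0, 0], "sz":[-0.8, -0.96, 0, 0], "rz":[0, 0, 0, 0], "finger_gap":[85, 85, 85, 85]}}}

```text
t: 8.95
position: [519.3, -259.7, 136.6]
eef_rot: [-0.0, 0.658, 0.753, -0.0]
force: [0.2, 0.0, -0.8]
gripper_width: 84.7
gripper_force: 0.0
```

Run:
```python
from h import *
c=cam.camera("wrist");W=pts(c)
for zr in((56,70),(14,26)):
    m=(W[...,2]>zr[0])&(W[...,2]<zr[1])&(abs(W[...,0]-518)<45)&(abs(W[...,1]+264)<60)
    p=W[m];print(len(p),cv2.minAreaRect(p[:,:2].astype(np.float32)),np.median(p,0))
```

```text
1253 ((519.2611694335938, -258.9798583984375), (21.916982650756836, 35.20950698852539), 7.214086055755615) [ 518.99862482 -257.77105991   61.29444273]
713 ((519.1621704101562, -259.6312255859375), (20.92843246459961, 80.01313018798828), 6.89456844329834) [ 516.51261827 -232.85133604   19.31565857]
```

The scraper stands upright at (519,-259). Next, the shaft.

Converted, 59 mm is 0.944, 58.5 mm is 0.936.

{"api": "advance", "payload": {"moves": {"sx":[0.88, 0.936, 0.936, 0.944, 0.944, 0.944, 0.944, 0.944], "sy":[0.1472, 0.1552, 0.1552, 0.1552, 0.1552, 0.1552, 0.1552, 0.1552], "sz":[-0.32, -0.16, -0.16, 0, 0, 0, 0, 0], "rz":[0, 0, 0, 0, 0, 0, 0, 0], "finger_gap":[85, 85, 85, 85, 85, 85, 85, 85]}}}

```text
t: 10.0
position: [532.5, 215.3, 175.7]
eef_rot: [-0.0, 0.658, 0.753, -0.001]
force: [0.6, -0.2, -0.5]
gripper_width: 85.1
gripper_force: 0.0
```

{"api": "advance", "payload": {"moves": {"sx":[0.944, 0, 0], "sy":[0.1552, 0, 0], "sz":[0, 0, 0], "rz":[0, 0, 0], "finger_gap":[85, 85, 85]}}}

```text
t: 10.38
position: [534.5, 272.5, 175.7]
eef_rot: [-0.0, 0.658, 0.753, -0.001]
force: [-0.1, -1.0, 0.4]
gripper_width: 84.9
gripper_force: 0.0
```

Run:
```python
from h import *
for n in("wrist","scene","side"):
    c=cam.camera(n);W=pts(c);cv2.imwrite(f"pics/{n}5.png",c["frame"])
    for zr in((95,108),(53,64)):
        m=(W[...,2]>zr[0])&(W[...,2]<zr[1])&(abs(W[...,0]-535)<40)&(abs(W[...,1]-273)<40)
        p=W[m]
        if len(p)>5: print(n,len(p),cv2.minAreaRect(p[:,:2].astype(np.float32)),np.median(p,0))
    if n!="wrist":
        P=np.linalg.inv(c["world_from_camera"])@[535,273,50,1];q=c["mtx"]@P[:3];u,v=(q[:2]/q[2]).astype(int)
        f=cv2.resize(c["frame"][v-45:v+45,u-45:u+45],(380,380),interpolation=2)
    else: f=cv2.resize(c["frame"],(507,380))
    globals()[n]=f
cv2.imwrite("pics/sh5.png",cv2.resize(np.hstack([scene,side]),(760,380)))
```

```text
wrist 581 ((534.4966430664062, 274.7403564453125), (17.754474639892578, 18.67308807373047), 7.972946643829346) [534.24847377 276.04500958 102.33340119]
wrist 1695 ((533.8402709960938, 276.2135314941406), (50.976219177246094, 48.013641357421875), 10.142806053161621) [532.02116565 282.31145708  57.37841219]
scene 113 ((535.6521606445312, 272.5683898925781), (19.997838973999023, 19.172218322753906), 13.076486587524414) [539.02515477 272.28753272 102.77335824]
scene 386 ((537.1947021484375, 272.3709716796875), (50.46181869506836, 49.303165435791016), 81.66345977783203) [543.35582299 268.36595982  58.43994613]
side 90 ((533.3115234375, 275.2728576660156), (15.200310707092285, 18.72289276123047), 8.022174835205078) [533.07724863 275.90695567 103.3175583 ]
side 393 ((533.0658569335938, 275.35748291015625), (48.91822052001953, 49.887088775634766), 8.969414710998535) [530.6487446  281.12050468  58.50379285]
```

View pics/sh5.png

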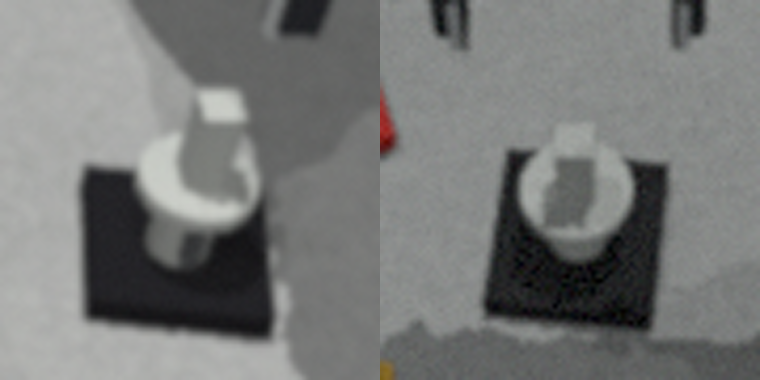

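In the scene crop the dark key on the spigot, px (197,245), faces about world +x, so the shaft's yaw is about 0.14. That nearly matches the tool and the keyway. Gripping the head now.

Converted, 50 mm is 0.8, 1.5 mm is 0.024.

{"api": "advance", "payload": {"moves": {"sx":[0.024, 0, 0, 0, 0, 0, 0, 0], "sy":[0, 0, 0, 0, 0, 0, 0, 0], "sz":[0.608, 0.8, 0.384, 0, 0, 0, 0, 0], "rz":[0, 0, 0, 0, 0, 0, 0, 0], "finger_gap":[85, 85, 85, 85, 10, 10, 10, 10]}, "clamp_n": 110}}

```text
t: 11.52
position: [534.9, 274.9, 65.5]
eef_rot: [0.0, 0.658, 0.753, 0.0]
force: [-2.7, 0.2, 5.2]
gripper_width: 16.6
gripper_force: 107.0
```

{"api": "advance", "payload": {"moves": {"sx":[0, 0], "sy":[0, 0], "sz":[0, 0], "rz":[0, 0], "finger_gap":[10, 10]}}}

```text
t: 11.78
position: [534.8, 274.9, 65.5]
eef_rot: [0.0, 0.658, 0.753, 0.0]
force: [-1.4, 0.0, 8.8]
gripper_width: 17.0
gripper_force: 107.6
```

{"api": "advance", "payload": {"moves": {"sx":[0, 0, 0, 0, 0], "sy":[0, 0, 0, 0, 0], "sz":[-0.24, -0.96, -0.88, 0, 0], "rz":[0, 0, 0, 0, 0], "finger_gap":[10, 10, 10, 10, 10]}}}

```text
t: 12.4
position: [534.2, 274.5, 194.5]
eef_rot: [-0.0, 0.658, 0.753, -0.0]
force: [0.5, 0.5, -3.0]
gripper_width: 17.0
gripper_force: 108.7
```

Converted, -51.9 mm is -0.8304, -1.5 mm is -0.024, -0.03 rad / 3.1416 = -0.0095.

{"api": "advance", "payload": {"moves": {"sx":[-0.8304, -0.8304, -0.8304, -0.8304, -0.8304, -0.8304, 0, 0], "sy":[-0.024, -0.024, -0.024, -0.024, -0.024, -0.024, 0, 0], "sz":[0, 0, 0, 0, 0, 0, 0, 0], "rz":[0, 0, 0, 0, 0, 0, -0.0095, 0], "finger_gap":[10, 10, 10, 10, 10, 10, 10, 10]}}}

```text
t: 13.4
position: [567.1, -34.5, 193.9]
eef_rot: [-0.001, 0.646, 0.763, -0.0]
force: [-0.1, 0.9, -3.6]
gripper_width: 16.8
gripper_force: 108.4
```

{"api": "advance", "payload": {"moves": {"sx":[0, 0], "sy":[0, 0], "sz":[0, 0], "rz":[0, 0], "finger_gap":[10, 10]}}}

```text
t: 13.65
position: [567.5, -34.3, 194.6]
eef_rot: [-0.0, 0.646, 0.763, -0.0]
force: [-0.7, -0.2, -3.3]
gripper_width: 16.7
gripper_force: 108.4
```

Run:
```python
from h import *
from scipy.optimize import least_squares
o=monitor.get_obs();t=np.array(o["position"]);print(t,o["eef_rot"])
for n in("scene","side"):
    c=cam.camera(n);W=pts(c);cv2.imwrite(f"pics/{n}6.png",c["frame"])
    d=np.hypot(W[...,0]-t[0],W[...,1]-t[1])
    for nm,zr,R,md in(("spigot",(tz-5-0 if 0 else 144,172),13.5,20),("flange",(180,187),26,34)):
        m=(d<md)&(W[...,2]>zr[0])&(W[...,2]<zr[1]);p=W[m]
        if nm=="spigot": # cylinder fit, tilted, excluding key by robust loss
            f=lambda q:np.hypot(p[:,0]-q[0]-q[2]*(p[:,2]-160),p[:,1]-q[1]-q[3]*(p[:,2]-160))-R
            r=least_squares(f,[t[0],t[1],0,0],loss="soft_l1",f_scale=.7)
            print(n,nm,len(p),r.x.round(3),np.sqrt(np.mean(r.fun**2)).round(2),"zmin",np.percentile(W[(d<15)&(W[...,2]>110)][:,2],[1,3]).round(1))
        else: 
            f=lambda q:np.hypot(p[:,0]-q[0],p[:,1]-q[1])-R
            r=least_squares(f,t[:2],loss="soft_l1",f_scale=.7);print(n,nm,len(p),r.x.round(2))
    m=(W[...,2]>72)&(W[...,2]<79)&(np.hypot(W[...,0]-567,W[...,1]+35)<65);print("pulley",cv2.minEnclosingCircle(W[m][:,:2].astype(np.float32)),m.sum())
f=cv2.imread("pics/scene6.png")[110:290,200:360];g=cv2.imread("pics/side6.png")[90:270,190:350]
cv2.imwrite("pics/c6.png",cv2.resize(np.hstack([f,g]),(800,450),interpolation=2))
```

```text
[567.46509604 -34.25591971 194.61858269] [-1.96482461e-04  6.46090232e-01  7.63261007e-01 -9.13297583e-05]
scene spigot 149 [ 5.69898e+02 -3.50630e+01  1.76000e-01  2.70000e-02] 2.48 zmin [138.7 139.7]
scene flange 134 [566.31 -35.86]
pulley ((567.6913452148438, -35.253902435302734), 58.52927780151367) 2138
side spigot 93 [ 5.66986e+02 -3.55100e+01  1.20000e-02  2.00000e-02] 1.64 zmin [140.3 144.4]
side flange 93 [566.56 -37.41]
pulley ((566.0272216796875, -35.86086654663086), 58.825592041015625) 1298
```

View pics/c6.png

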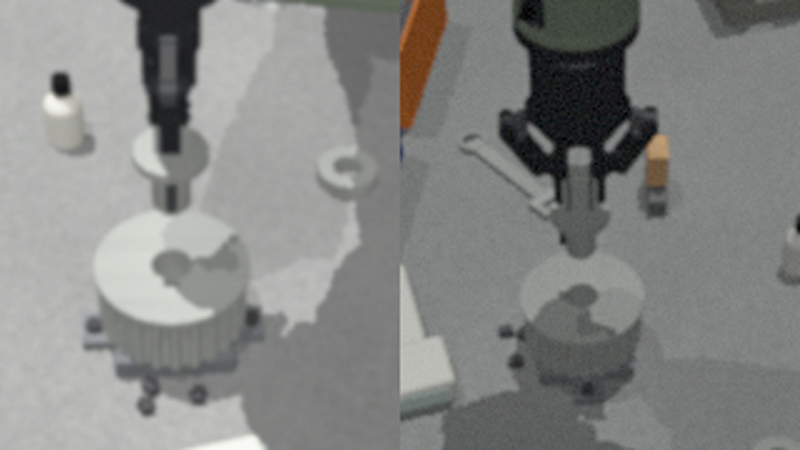

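The key (left crop, px (172,197)) faces world +x, the same way as the keyway. The shaft hangs above the bore, so I'll descend while watching the force.

Converted, 40 mm is 0.64, 15 mm is 0.24.

{"api": "advance", "payload": {"moves": {"sx":[0, 0, 0], "sy":[0, 0, 0], "sz":[0.64, 0.24, 0], "rz":[0, 0, 0], "finger_gap":[10, 10, 10]}}}

```text
t: 14.12
position: [567.3, -35.0, 139.4]
eef_rot: [-0.001, 0.646, 0.763, -0.0]
force: [0.5, 0.8, -2.9]
gripper_width: 17.0
gripper_force: 108.2
```

{"api": "advance", "payload": {"moves": {"sx":[0, 0, 0, 0], "sy":[0, 0, 0, 0], "sz":[0.048, 0.048, 0.048, 0], "rz":[0, 0, 0, 0], "finger_gap":[10, 10, 10, 10]}}}

```text
t: 14.62
position: [567.5, -35.1, 130.7]
eef_rot: [-0.0, 0.646, 0.763, -0.0]
force: [-0.5, 0.2, -3.7]
gripper_width: 16.5
gripper_force: 108.2
```

Converted, 2 mm is 0.032.

{"api": "advance", "payload": {"moves": {"sx":[0, 0, 0, 0], "sy":[0, 0, 0, 0], "sz":[0.032, 0.032, 0.032, 0], "rz":[0, 0, 0, 0], "finger_gap":[10, 10, 10, 10]}}}

```text
t: 15.12
position: [567.4, -35.1, 124.6]
eef_rot: [-0.0, 0.646, 0.763, -0.0]
force: [0.5, 0.2, -3.2]
gripper_width: 16.9
gripper_force: 108.2
```

{"api": "advance", "payload": {"moves": {"sx":[0, 0, 0, 0], "sy":[0, 0, 0, 0], "sz":[0.032, 0.032, 0.032, 0], "rz":[0, 0, 0, 0], "finger_gap":[10, 10, 10, 10]}}}

```text
t: 15.62
position: [567.4, -35.1, 118.6]
eef_rot: [-0.0, 0.646, 0.763, -0.0]
force: [0.5, -0.6, -2.9]
gripper_width: 16.8
gripper_force: 108.2
```

Depth is about 17 mm with no resistance, so the key is in the keyway. Continuing down.

Converted, 4 mm is 0.064.

{"api": "advance", "payload": {"moves": {"sx":[0, 0, 0, 0, 0], "sy":[0, 0, 0, 0, 0], "sz":[0.064, 0.064, 0.064, 0.064, 0], "rz":[0, 0, 0, 0, 0], "finger_gap":[10, 10, 10, 10, 10]}, "clamp_n": 120}}

```text
t: 16.25
position: [567.4, -35.0, 102.4]
eef_rot: [-0.0, 0.646, 0.763, -0.0]
force: [-0.2, -0.1, -2.8]
gripper_width: 16.7
gripper_force: 117.0
```

{"api": "advance", "payload": {"moves": {"sx":[0, 0, 0, 0, 0], "sy":[0, 0, 0, 0, 0], "sz":[0.048, 0.048, 0.032, 0, 0], "rz":[0, 0, 0, 0, 0], "finger_gap":[10, 10, 10, 10, 10]}}}

```text
t: 16.88
position: [567.7, -35.1, 95.0]
eef_rot: [0.0, 0.646, 0.763, 0.0]
force: [-1.3, 0.3, 5.7]
gripper_width: 16.3
gripper_force: 117.6
```

Converted, 2 mm is 0.032, 1 mm is 0.016.

{"api": "advance", "payload": {"moves": {"sx":[0, 0, 0, 0, 0], "sy":[0, 0, 0, 0, 0], "sz":[0.032, 0.032, 0.016, 0, 0], "rz":[0, 0, 0, 0, 0], "finger_gap":[10, 10, 10, 10, 10]}}}

```text
t: 17.5
position: [567.8, -35.1, 90.5]
eef_rot: [0.0, 0.646, 0.763, 0.0]
force: [-2.8, -0.5, 14.7]
gripper_width: 16.8
gripper_force: 119.4
```

{"api": "advance", "payload": {"moves": {"sx":[0, 0, 0], "sy":[0, 0, 0], "sz":[0.032, 0, 0], "rz":[0, 0, 0], "finger_gap":[10, 10, 10]}}}

```text
t: 17.88
position: [567.8, -35.1, 90.3]
eef_rot: [0.001, 0.646, 0.763, 0.001]
force: [-15.4, 1.2, 54.4]
gripper_width: 16.2
gripper_force: 124.4
```

{"api": "advance", "payload": {"moves": {"sx":[0, 0, 0], "sy":[0, 0, 0], "sz":[0.024, 0, 0], "rz":[0, 0, 0], "finger_gap":[10, 10, 10]}}}

```text
t: 18.25
position: [567.9, -35.1, 90.2]
eef_rot: [0.001, 0.647, 0.763, 0.001]
force: [-22.8, 2.1, 84.5]
gripper_width: 16.9
gripper_force: 128.6
```

The flange is seated. I'll ease the push to about 45 N and check the state.

Converted, -1.8 mm is -0.0288.

{"api": "advance", "payload": {"moves": {"sx":[0, 0, 0, 0], "sy":[0, 0, 0, 0], "sz":[-0.0288, 0, 0, 0], "rz":[0, 0, 0, 0], "finger_gap":[10, 10, 10, 10]}}}

```text
t: 18.75
position: [567.9, -35.1, 90.4]
eef_rot: [0.001, 0.647, 0.763, 0.001]
force: [-12.4, 0.5, 48.3]
gripper_width: 16.7
gripper_force: 123.4
```

Run:
```python
from h import *
for n in("scene","side"):
    c=cam.camera(n);W=pts(c);cv2.imwrite(f"pics/{n}7.png",c["frame"])
    m=(W[...,2]>79)&(W[...,2]<88)&(np.hypot(W[...,0]-567,W[...,1]+35)<28);p=W[m]
    print(n,"flange",len(p),np.median(p,0).round(1)); 
    m=(W[...,2]>70)&(W[...,2]<79)&(np.hypot(W[...,0]-567,W[...,1]+35)<55);print(" face z",np.median(W[m][:,2]).round(1))
    m=(W[...,2]>58)&(W[...,2]<68)&(abs(W[...,0]-519)<40)&(abs(W[...,1]+259)<40);print(" scraper",np.median(W[m],0).round(1))
f=cv2.imread("pics/scene7.png")[130:290,190:350];g=cv2.imread("pics/side7.png")[110:270,190:350]
cv2.imwrite("pics/c7.png",cv2.resize(np.hstack([f,g]),(800,400),interpolation=2))
```

```text
scene flange 332 [577.2 -32.6  83.6]
 face z 75.7
 scraper [ 522.1 -260.3   62.6]
side flange 176 [563.9 -23.8  83.5]
 face z 76.0
 scraper [ 517.  -259.4   62.8]
```

View pics/c7.png

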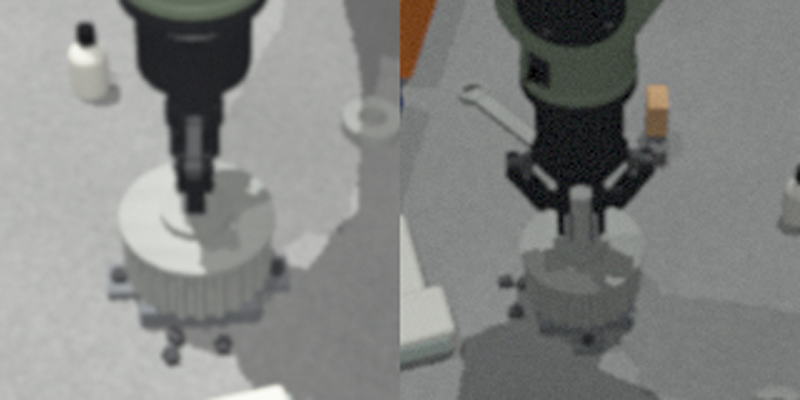

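The flange sits flush: its top is 7.7 mm above the face, against 8 mm expected. The chips are on the table (left crop px (175,338), (172,356), (222,344)), the scraper is upright, and the push is 48 N with a firm grip. Handing in.

```bash
python3 -c "
from plant import bot, cam, monitor
print(bot.hand_in())"
```

```text
the job is handed in; nothing more can be done
None
```

I handed the job in at about 19 s; it returned no verdict. The last check showed the chips off the pulley, the scraper standing released on the table, and the shaft keyed, fully home and held down with about 48 N.

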